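# Release the hoist pawl and lower the test unit

### The arm

A 6-joint arm with a two-finger parallel gripper is mounted at the origin on the work surface. World frame = base frame: x ahead of the robot, y to its left, z up, the work surface at z = 0. Lengths are in m, angles in rad, forces in N, time in s.
With the tool pointing down it reaches from about 0.25 to 0.775 m from the base axis. Payload 4 kg.
Tool frame: the origin (TCP) lies midway between the tips of the shut fingers; the grasp point (between the pads) lies 19 mm behind it (manip.grip_depth is the distance from the TCP to the grasp point, in m); z points along the fingers, y is the line along which they close (so a half turn about z gives the same grasp; the last joint's range is limited). The gripper opens to 85 mm and grips with 20 to 120 N. Pads are 22 mm wide; open, the fingers measure 114 mm over their backs; the gripper's body (76 mm by 85 mm) begins 54 mm behind the grasp point. The pads swing forward as they close: fully open they stand 13 mm farther back than shut.
Start: joints at [1.187, 0.087, 1.371, -0, 1.684, -0.103], TCP at [0.152, 0.528, 0.231] pointing down, gripper open.
Joint ranges: [-3.1, 3.1], [-0.76, 2.03], [0.27, 2.55], [-1.08, 4.22], [0.17, 2.65], [-2.57, 2.57]. Speed limits (rad/s): [2.79, 2.79, 3.14, 3.14, 3.14, 3.14].

### API

Orientations are given as a unit quaternion [x, y, z, w].
In Python, from cell import manip, jaws, vision, ticket gives the robot as it stands. The module is installed in compiled form; this text tells all that it offers. Calls block until the motion is done:
- manip.move_ptp(position, orientation): joint-space move of the TCP to a pose.
- manip.servo_line(position, orientation=None, rate=0.15, stop_force=None): straight line of the TCP; orientation=None keeps the orientation; rate is the mean speed in m/s. With stop_force (N) it stops when the force on the tool has changed by that much, and returns True; else False.
- manip.move_joints(angles): joint-space move.
- jaws.move_gripper(opening, squeeze=None): finger opening in m; squeeze is the grip in N (None keeps the last); returns when the fingers have stopped.
- manip.wait(seconds).
- manip.inverse_kinematics(position, orientation): joint angles nearest the present ones, or None.
- manip.state(): the state.
- vision.grab_frame(name): name is "scene" or "top"; returns the picture (420x560x3 uint8, red, green, blue); there is no depth.
- vision.get_calibration(name): a dict with "fx", "fy", "cx", "cy" (pixels), "eye" and "attitude" of the camera in the world. Camera axes: x right, y down, z forward; pixel columns grow to the right and rows downward; lengths in m; the calibration is good to about 2 mm. A picture is of the moment at which its call begins. get_calibration takes no time and is no camera call.
A pose or a line that the arm cannot do raises manip.IKError and nothing moves.
- ticket.finish_job(): hands the job in; it is judged then, once.
The state is a dict: "time_s": time; "joint_pos": joint angles; "qd": joint speeds; "tau": joint torques, N m; "ee_pos": TCP position; "eef_rot": TCP orientation; "contact_force": force on the tool from outside, world axes, zero at the start; "wrist_torque": the same for the moment, N m; "grip_width": finger opening in m; "finger_force": force on a finger pad.
Only numpy, scipy, OpenCV 4.12 (cv2) and the standard library are available. Lean on these libraries where they do the work, as an engineer would, in place of code of your own. Each camera call takes 0.05 s, during which the arm holds its last target. There are 200 camera calls.

### The job

The finned unit on the bench hoist's platform has to come down. Using the hoist's crank, take the load off the pawl, flick the pawl right off the ratchet wheel so that it stays off, then gently ease the drum back with the crank until the platform sits firmly on its rubber buffer, which must take the load, and let go. Do not force the pawl or the crank, never let the drum run, keep your hands off the unit and the platform, and leave everything else on the bench as it is.

Things in the scene. Friction and masses are not known exactly. Their poses are not given: they have to be found in the camera images.
- winch: Bench hoist, fixed: grey housing 200 x 170 mm, top 45 mm above the bench, with drum and ratchet on it, and an aluminium column 236 mm high at its y = +313 mm carrying a platform. Origin on the drum's vertical axle at bench height, z up; the pawl is on its +x side, the platform on its +y side. Winch coordinates below (mm) are in this frame.
- drum (a joint): Drum angle, rad; + = winding on, counter-clockwise from above (platform up 20 mm per rad). Starts near 0, pawl caught under a hooked tooth of the 10-tooth ratchet wheel (radius 50 mm). Wound on 0.12 to 0.25 rad the pawl is free; past about 0.6 it drops into the next tooth. A drag brake holds the drum where it is left. Ease back at well under 1.5 rad/s, by 1.4 to 2.3 rad in all.
- grip: Crank handle: black sleeve 18 mm in diameter, 42 mm high, spinning freely on an upright pin (its yaw means nothing); origin on its axis at its foot, 100 mm above the bench, 60 mm from the axle. The flat crank arm lies under it, 92 to 100 mm above the bench. Winding on takes about 7 to 10 N at the handle, easing back 1.5 to 4 N; never load it with more than 25 N.
- handle (a point): Middle of the crank handle, 121 mm above the bench, 60 mm from the axle (handle top at 142 mm). With the drum at 0 it stands at winch (-16, -58); winding on swings it counter-clockwise from above, easing back clockwise, past the winch's -x side (towards the robot) to its +y side.
- axle (a point): Point on the drum's vertical axle at the top of the crank's hub, 106 mm above the bench.
- pawl (a joint): Angle of the sprung pawl, rad: 0 = in the teeth, 0.70 = fully off (its stop); clockwise from above as it comes off. An over-centre spring (2 to 3 N at the post) presses it in below about 0.37 and snaps it off and holds it off above that.
- roller: The pawl's upright steel post, a free-spinning roller 12 mm in diameter, 62 to 112 mm above the bench, by which the pawl is flicked; origin on its axis at its foot, 62 mm up. Pivot at winch (50, -36), post 50 mm from it: at winch (100, -36) when in; pushed towards winch -y it goes to (88, -68) when off. Never push it with more than 12 N: if it resists, it is still caught.
- post (a point): Point on the axis of the pawl's post, 100 mm above the bench, 12 mm below its top.
- lift: Lift platform, aluminium, 120 x 110 x 8 mm, moved up and down by the drum; origin in the middle of its underside, which starts about 72 mm above the bench at winch (0, 225).
- unit: Black finned unit, 90 x 90 x 80 mm, 0.35 to 0.7 kg, standing loose on the platform; origin in the middle of its underside. Not to be touched.
- driver: Screwdriver 170 mm long lying on the bench near the hoist; bystander.
- plug: Small steel plug-in module 60 x 14 x 10 mm lying near the hoist; bystander.
- meter: Grey hand-held meter 150 x 75 x 30 mm; bystander.
- tray: Grey parts tray 130 x 100 x 35 mm; bystander.
- jar: Jar 64 mm diameter, 85 mm high; bystander.
- mug: White mug 80 mm diameter, 95 mm high; bystander.
- spare: Flat dark steel box 100 x 100 x 32 mm; bystander.
- buffer: Rubber buffer under the platform: a steel foot 68 mm in diameter fixed on the base bar at winch (0, 225), with a black rubber head 56 mm in diameter, screwed to a height that differs each time: its top is 32 to 44 mm above the bench. This pose gives only the foot (origin under its middle, 16 mm above the bench), not the head's height: that must be felt.

How it is judged:
On the way, in this order (a step that is already met when the one before it is completed fails the run):
1. the drum is wound on by at least 0.06 rad with the pawl still in the teeth (value of joint drum above 0.06 rad and value of joint pawl below 0.2 rad), for 0.1 s.
2. the pawl is flicked off and stays off while the platform is still up (value of joint pawl above 0.5 rad and value of joint drum above -0.5 rad), for 0.2 s.
At the end, for the whole second after the job is handed in: The platform presses on the rubber buffer with more than 3 N, the pawl stands off (above 0.5 rad), and the unit stands upright (within 0.1 rad), at rest, within 20 mm of the platform's middle (contact force between lift and buffer above 3 N and value of joint pawl above 0.5 rad and linear speed of unit below 0.02 m/s and horizontal distance between unit and lift below 0.02 m and angle between unit's own z axis and vertical below 0.1 rad); the robot touches nothing.
It fails at once if the pawl is forced (more than 12 N on its post) (contact force between anything else and roller above 12 N).
It fails at once if the crank is forced (more than 25 N) (contact force between anything else and grip above 25 N).
It fails at once if the drum runs back faster than 2 rad/s (velocity of joint drum below -2 rad/s).
It fails at once if the robot touches the unit or the platform (contact force between any of the arm, the fingers and unit above 0.5 N or contact force between any of the arm, the fingers and lift above 0.5 N).
It fails at once if a bystander is moved more than 30 mm (distance of any of driver, plug, meter, tray, jar, mug, spare from where it was at the start of the episode above 0.03 m).
It also fails if it takes over 72 s, if anything falls off the work surface, if the arm or the gripper's body presses on something with over 40 N, if the wrist force passes 120 N, or if a joint passes its speed limit or range.

## Working session

There is one attempt and no reset: what is moved stays moved. The work goes in short steps, each a Python script; the robot and the scene stay as the last script left them, time stands still between calls to the robot, and variables do not carry over. Pictures are saved under pics/ and viewed, at most 10 in all, crops included, and the job is handed in when it is done.

```bash
mkdir -p pics
python3 - <<'E'
from cell import manip, jaws, vision, ticket
import cv2
for n in("scene","top"):
    im=vision.grab_frame(n); cv2.imwrite(f"pics/{n}0.png",im[:,:,::-1]); print(n,vision.get_calibration(n))
print(manip.state())
E
```

```text
scene {'fx': 521.782605430468, 'fy': 521.782605430468, 'cx': 282.2124115127921, 'cy': 210.8997717515928, 'eye': array([ 1.13398125, -0.87377839,  1.1803549 ]), 'attitude': array([ 0.87503021,  0.28278318, -0.11420181, -0.37591721])}
top {'fx': 380.03852907633666, 'fy': 380.03852907633666, 'cx': 281.55158011779093, 'cy': 206.6302401379191, 'eye': array([0.27614715, 0.0382748 , 1.13925025]), 'attitude': array([ 0.72080261, -0.68362858,  0.08144426, -0.08038905])}
{'time_s': 0.1, 'joint_pos': array([ 1.18688396e+00,  8.79189582e-02,  1.37215216e+00, -1.71745250e-05,
        1.68362656e+00, -1.03094907e-01]), 'qd': array([ 1.35686973e-03, -1.79228653e-03, -2.90968726e-03,  1.30980341e-05,
       -7.80878127e-04,  4.45775021e-04]), 'tau': array([ 2.34562518e-03, -3.53011107e+01, -3.14220607e+01, -2.41334637e-04,
        7.93253974e-03, -1.97969086e-06]), 'ee_pos': array([0.15225765, 0.5280156 , 0.23021062]), 'eef_rot': array([ 1.39948704e-01,  9.90158196e-01, -1.02352267e-03, -2.45484101e-04]), 'contact_force': array([-1.13355866, -0.54807411, -0.07769623]), 'wrist_torque': array([-0.01249888,  0.0300314 , -0.0026416 ]), 'finger_force': 0.0, 'grip_width': 0.08561414699211577}
```

View pics/scene0.png

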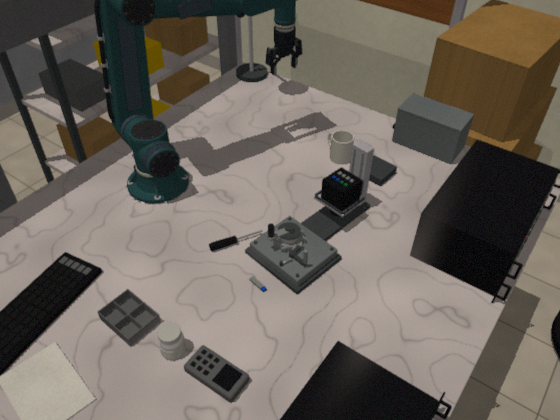

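View pics/top0.png

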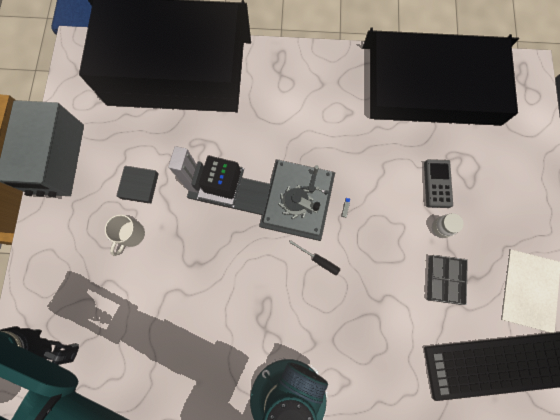

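The scene view shows the hoist at about (293,250). In the top view its housing is at about (298,200), the unit at (219,175) and the screwdriver at (318,258), with the plug at (346,207). I'll enlarge the hoist next.

Run:
```python
import cv2,numpy as np
a=cv2.imread("pics/top0.png")[150:250,250:350]; b=cv2.imread("pics/scene0.png")[205:295,240:345]
a=cv2.resize(a,None,fx=5.9,fy=5.9,interpolation=2)
cv2.imwrite("pics/ct.png",a);cv2.imwrite("pics/cs.png",cv2.resize(b,None,fx=6,fy=6,interpolation=2))
```

```text
(no output)
```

View pics/ct.png

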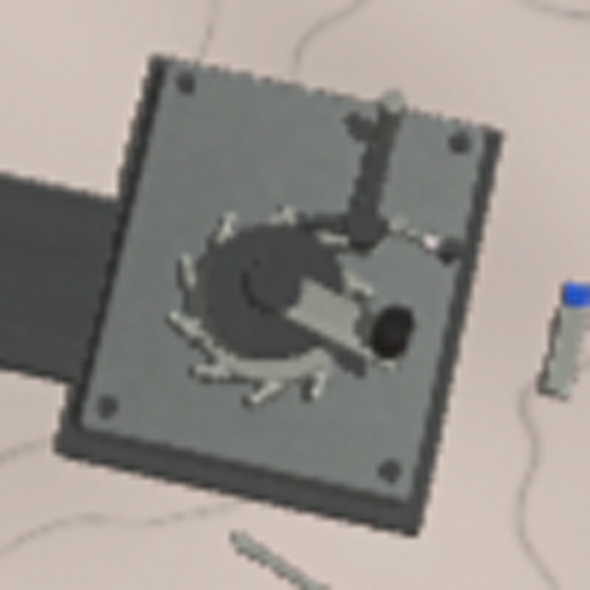

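View pics/cs.png

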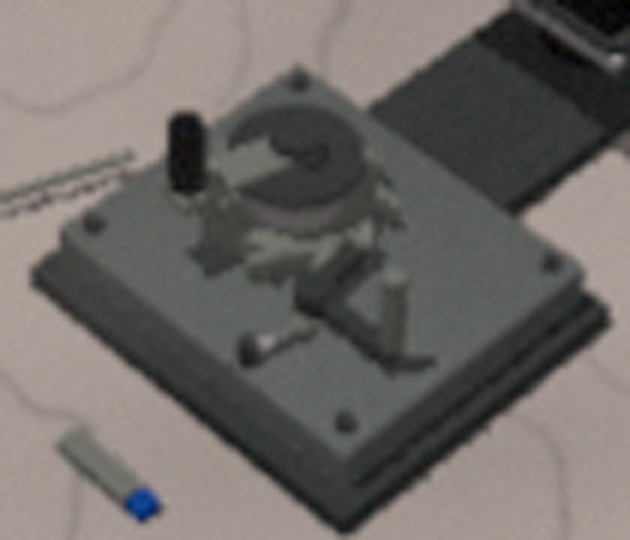

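The top crop shows the handle at full-picture (316.4,206.4), the hub at (295,198) and the post top at (316.6,167). In the scene crop the handle middle is at about (271,230.5), the post top at (306,251) and the hub at (292,231). I'll fit the winch pose to these points.

```bash
cat > h.py <<'E'
from cell import manip, jaws, vision, ticket
import numpy as np, cv2
from scipy.spatial.transform import Rotation as R
from scipy.optimize import least_squares
def proj(n,P):
    c=vision.get_calibration(n); q=R.from_quat(c["attitude"]).inv().apply(np.atleast_2d(P)-c["eye"])
    return np.c_[c["fx"]*q[:,0]/q[:,2]+c["cx"],c["fy"]*q[:,1]/q[:,2]+c["cy"]]
def ray(n,uv,z):
    c=vision.get_calibration(n); d=R.from_quat(c["attitude"]).apply([(uv[0]-c["cx"])/c["fx"],(uv[1]-c["cy"])/c["fy"],1])
    return c["eye"]+d*(z-c["eye"][2])/d[2]
E
python3 - <<'E'
from h import *
W=np.array([[-16,-58,121],[100,-36,112],[0,0,106]])/1000
t=250+np.array([[392,333],[393,100],[268,285]])/5.9-[0,100]
s=np.array([240,205])+np.array([[186,153],[395,275],[312,152]])/6
def tf(p,W): return np.c_[R.from_euler('z',p[2]).apply(W)+[p[0],p[1],0]]
f=lambda p:np.r_[proj("top",tf(p,W))-t,proj("scene",tf(p,W))-s].ravel()
r=least_squares(f,[.5,0,0],loss='soft_l1');print(r.x,np.round(r.fun.reshape(-1,2),2))
for uv,z in [(t[0],.121),(t[1],.112),(t[2],.106)]: print("top",ray("top",uv,z))
for uv,z in [(s[0],.121),(s[1],.112),(s[2],.106)]: print("scene",ray("scene",uv,z))
for c in [(155,58),(500,130),(415,500),(80,430)]: 
    w=ray("top",[250+c[0]/5.9,150+c[1]/5.9],.045); print("corner winch",R.from_euler('z',-r.x[2]).apply(w-[r.x[0],r.x[1],0])[:2])
E
```

```text
[ 0.54788879  0.00432394 -0.18417354] [[-1.11 -0.76]
 [-0.39 -0.83]
 [ 0.47 -1.52]
 [-0.64  0.05]
 [-0.75  0.19]
 [-3.14 -3.15]]
top [ 0.51954722 -0.05289297  0.121     ]
top [ 0.63716867 -0.0505793   0.112     ]
top [0.54340504 0.00544955 0.106     ]
scene [ 0.52287726 -0.04853817  0.121     ]
scene [ 0.64088874 -0.04757359  0.112     ]
scene [ 0.56240914 -0.00074394  0.106     ]
corner winch [0.11525082 0.0852564 ]
corner winch [ 0.11920345 -0.09579813]
corner winch [-0.07822695 -0.09390446]
corner winch [-0.08307142  0.07514126]
```

```bash
cat >> h.py <<'E'
AX=np.array([.5475,.0045]); YAW=-.184; A0=np.arctan2(-58,-16)+YAW
def q(phi): a=(phi+np.pi/2)/2; return [np.cos(a),np.sin(a),0,0]     # tool down, closing axis at world angle phi
def wp(x,y): return AX+R.from_euler('z',YAW).as_matrix()[:2,:2]@np.array([x,y])/1000
def hp(th,z=.110,r=.060): a=A0+th; return [AX[0]+r*np.cos(a),AX[1]+r*np.sin(a),z]
def snap(n,f,c=None,k=1):
    im=vision.grab_frame(n)[:,:,::-1]
    if c: im=im[c[1]:c[3],c[0]:c[2]]
    cv2.imwrite("pics/"+f,cv2.resize(im,None,fx=k,fy=k,interpolation=2))
def st(m=""):
    s=manip.state(); print(m,round(s["time_s"],2),np.round(s["ee_pos"],4),np.round(s["contact_force"],1),round(s["grip_width"],4),np.round(s["joint_pos"][5],2)); return s
E
python3 - <<'E'
from h import *
s=manip.state(); p=s["ee_pos"]
manip.servo_line([p[0],p[1],.30],rate=.2)
o=q(A0+np.pi/2)
manip.move_ptp(hp(0,.25),o); jaws.move_gripper(.05); st("above")
print(manip.servo_line(hp(0),rate=.12,stop_force=8)); st("down")
jaws.move_gripper(.034,20); st("caged")
snap("top","c1.png",(250,150,350,250),5.5); snap("scene","c2.png",(230,170,345,280),5.2)
a=cv2.imread("pics/c1.png");b=cv2.imread("pics/c2.png")[:550]
E
```

```text
above 3.48 [ 0.5212 -0.0493  0.25  ] [ 0.4  0.3 -0.7] 0.0501 0.25
False
down 4.79 [ 0.5219 -0.0496  0.1111] [-0.   0.2  0.3] 0.05 0.25
caged 5.09 [ 0.5215 -0.0495  0.1105] [-0.2  0.3 -0.4] 0.0341 0.25
```

View pics/c2.png

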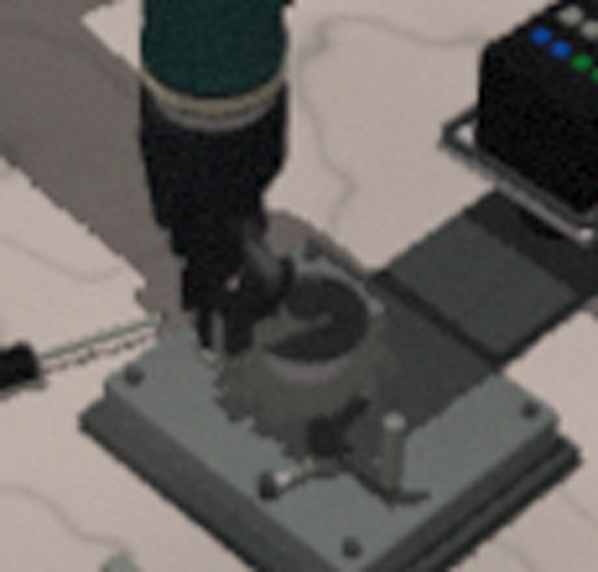

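The fingers stand around the handle with nothing displaced. Next I'll feel for contact and wind on.

Run:
```python
from h import *
t=lambda a:np.array([-np.sin(a),np.cos(a)])
s0=st("start"); f0=s0["contact_force"]; th0=None
def ang(s): return np.arctan2(*(s["ee_pos"][:2]-AX)[::-1])-A0
def ft(s): return float((s["contact_force"]-f0)[:2]@t(A0+ang(s)))
c=0.
while c<.5:
    c+=.02
    o=q(A0+c+np.pi/2)
    manip.servo_line(hp(c),o,rate=.02); s=manip.state()
    print(round(c,2),round(ang(s),3),round(ft(s),1),round(s["time_s"],2))
    if th0 is None and ft(s)<-3: th0=ang(s); print("contact")
    if th0 is not None and ang(s)>th0+.175: break
    if ft(s)<-18: break
st("end")
snap("top","c3.png",(250,150,350,250),5.5)
```

```text
start 5.19 [ 0.5214 -0.0495  0.1102] [-0.4 -0.2 -0.4] 0.0342 0.25
0.02 0.02 -0.5 5.44
0.04 0.04 0.1 5.69
0.06 0.06 0.9 5.94
0.08 0.08 0.3 6.19
0.1 0.1 0.2 6.44
0.12 0.12 -0.5 6.69
0.14 0.133 -2.0 6.94
0.16 0.135 -4.8 7.19
contact
0.18 0.144 -6.1 7.44
0.2 0.161 -6.6 7.69
0.22 0.181 -7.2 7.94
0.24 0.201 -6.9 8.19
0.26 0.221 -7.1 8.44
0.28 0.242 -7.6 8.69
0.3 0.261 -7.3 8.94
0.32 0.282 -6.8 9.19
0.34 0.301 -7.1 9.44
0.36 0.321 -6.8 9.69
end 9.69 [ 0.5396 -0.055   0.1098] [-7.3 -0.4  4.5] 0.0344 -0.11
```

Contact came at 0.133 rad, which is the 8 mm gap, so the drum now stands at about 0.187 rad. Next I'll release and flick the pawl.

Run:
```python
from h import *
th=.187
o=q(A0+th+np.pi/2)
manip.servo_line(hp(th),o,rate=.03); st("backed off")
jaws.move_gripper(.05)
manip.servo_line(hp(th,.22),o,rate=.15)
jaws.move_gripper(0.)
# closing axis along winch x, push towards winch -y with the side of the shut fingers
o=q(YAW)
P=lambda x,y,z:[*wp(x,y),z]
manip.move_ptp(P(102,-4,.20),o); 
print(manip.servo_line(P(102,-4,.09),rate=.1,stop_force=6)); s=st("beside post"); f0=s["contact_force"]
n=np.array([np.sin(YAW),-np.cos(YAW)])
for y in np.arange(-6,-46,-2.):
    hit=manip.servo_line(P(102-max(0,-y-19)*.25,y,.09),rate=.025,stop_force=7); s=manip.state()
    w=R.from_euler('z',-YAW).apply(np.r_[s["ee_pos"][:2]-AX,0])*1000
    print(y,np.round(w[:2],1),np.round(-(s["contact_force"]-f0)[:2]@-n,1),hit,round(s["time_s"],2))
    if hit: break
snap("top","c4.png",(240,140,350,250),5)
```

```text
backed off 10.23 [ 0.532  -0.0535  0.1101] [-1.2  0.7  0.3] 0.0341 0.06
False
beside post 13.76 [ 0.6477 -0.0182  0.0911] [-0.4  0.1 -0.1] 0.0001 0.07
-6.0 [102.3  -6.1] -0.1 False 14.01
-8.0 [102.   -8.1] -0.4 False 14.26
-10.0 [102.  -10.1] 0.3 False 14.51
-12.0 [102.  -12.1] -0.3 False 14.76
-14.0 [102.  -14.2] 0.2 False 15.01
-16.0 [102.  -16.1] 1.0 False 15.26
-18.0 [102.  -18.1] 0.4 False 15.51
-20.0 [101.7 -19.4] -3.0 False 15.76
-22.0 [101.2 -22. ] -1.9 False 16.01
-24.0 [100.7 -24.2] -3.2 False 16.26
-26.0 [100.2 -26.3] -0.9 False 16.51
-28.0 [ 99.7 -28.3] -1.0 False 16.76
-30.0 [ 99.3 -30.3] -0.9 False 17.01
-32.0 [ 98.7 -32.3] -0.4 False 17.26
-34.0 [ 98.2 -34.3] -1.2 False 17.51
-36.0 [ 97.7 -36.3] 0.1 False 17.76
-38.0 [ 97.2 -38.2] -0.2 False 18.01
-40.0 [ 96.7 -40.2] 0.0 False 18.26
-42.0 [ 96.2 -42.1] -0.0 False 18.51
-44.0 [ 95.7 -44.1] -0.3 False 18.76
```

Contact came at y ≈ -19, as expected, and the force was gone after about -35 as the pawl snapped over. I'll retreat and check it in a picture.

Run:
```python
from h import *
P=lambda x,y,z:[*wp(x,y),z]
manip.servo_line(P(99,-15,.09),rate=.08)
manip.servo_line(P(99,-10,.22),rate=.15)
jaws.move_gripper(.05)
th=.187
manip.move_ptp(hp(th,.24),q(A0+th+np.pi/2+.3)); st("above handle")
snap("scene","c5.png",(230,170,345,280),5.2)
```

```text
above handle 21.42 [ 0.5316 -0.0535  0.2408] [0.2 0.3 0.1] 0.0495 -0.24
```

View pics/c5.png

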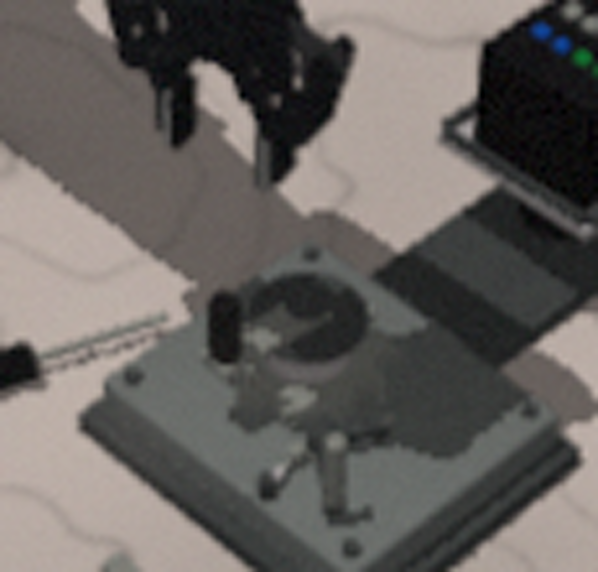

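The post has moved to crop (335,440), so the pawl is off. The handle stands free at (225,325). Next I'll lower onto it and ease back, feeling for the buffer.

Run:
```python
from h import *
t=lambda a:np.array([-np.sin(a),np.cos(a)])
O=lambda c:q(A0+c+np.pi/2+.3)
print(manip.inverse_kinematics(hp(-2.2),O(-2.2)))
c=.187
print(manip.servo_line(hp(c),O(c),rate=.12,stop_force=6))
jaws.move_gripper(.034,20); s0=st("caged"); f0=s0["contact_force"]
def ang(s): return np.arctan2(*(s["ee_pos"][:2]-AX)[::-1])-A0
F=[];n=0;hi=0
while c>-2.25:
    c-=.05 if c>-1.2 else .02
    manip.servo_line(hp(c),O(c),rate=.03); s=manip.state()
    a=(ang(s)+np.pi)%(2*np.pi)-np.pi; f=float((s["contact_force"]-f0)[:2]@t(A0+a)); F.append(f)
    base=np.median(F[10:]) if c<-.6 else 0
    if c<-1.1 or n%5==0: print(round(c,2),round(a,3),round(f,1),round(float(base),1),round(s["time_s"],1))
    n+=1
    if f>15: print("HIGH");break
    if c<-1.1 and f>base+4: hi+=1
    else: hi=0
    if hi>=2: break
st("end")
```

```text
[ 1.70270456e-03  8.27823322e-02  1.61930119e+00 -4.44089210e-16
  1.43950913e+00  2.35487020e+00]
False
caged 23.0 [ 0.532  -0.0534  0.1105] [-0.3 -0.4  0.6] 0.0337 -0.24
0.14 0.137 0.1 0.0 23.2
-0.11 -0.113 1.1 0.0 24.5
-0.36 -0.365 0.8 0.0 25.8
-0.61 -0.615 0.5 0.7 27.0
-0.86 -0.864 1.3 0.8 28.2
-1.11 -1.114 1.0 0.8 29.5
-1.16 -1.164 0.8 0.8 29.8
-1.21 -1.214 0.3 0.8 30.0
-1.23 -1.231 1.4 0.8 30.2
-1.25 -1.252 0.8 0.8 30.5
-1.27 -1.274 1.6 0.8 30.8
-1.29 -1.294 1.6 0.8 31.0
-1.31 -1.314 1.5 0.8 31.2
-1.33 -1.334 1.1 0.9 31.5
-1.35 -1.354 0.6 0.8 31.8
-1.37 -1.374 1.6 0.9 32.0
-1.39 -1.394 0.7 0.8 32.2
-1.41 -1.414 1.1 0.9 32.5
-1.43 -1.434 1.3 1.0 32.8
-1.45 -1.454 1.1 1.0 33.0
-1.47 -1.474 1.6 1.0 33.2
-1.49 -1.494 1.2 1.0 33.5
-1.51 -1.514 1.1 1.1 33.8
-1.53 -1.534 1.3 1.1 34.0
-1.55 -1.554 0.9 1.1 34.2
-1.57 -1.574 2.2 1.1 34.5
-1.59 -1.594 0.9 1.1 34.8
-1.61 -1.614 2.5 1.1 35.0
-1.63 -1.634 1.7 1.1 35.2
-1.65 -1.654 0.6 1.1 35.5
-1.67 -1.674 1.8 1.1 35.8
-1.69 -1.694 1.1 1.1 36.0
-1.71 -1.714 0.6 1.1 36.2
-1.73 -1.729 2.7 1.1 36.5
-1.75 -1.734 5.4 1.1 36.8
-1.77 -1.738 8.1 1.1 37.0
end 37.0 [0.4991 0.0391 0.1099] [-3.2 -8.3  0.2] 0.0338 1.89
```

The force rose sharply from about 1 to 8 N at drum ≈ -1.6 rad. That is 32 mm down, or a buffer top of 40 mm, which lies in the given range. Now I'll let go.

Run:
```python
from h import *
c=-1.605;o=q(A0+c+np.pi/2+.18)
manip.servo_line(hp(c),o,rate=.02); st("off")
jaws.move_gripper(.05); st()
print(manip.servo_line(hp(c,.24),o,rate=.12,stop_force=5))
p=manip.state()["ee_pos"]; manip.servo_line([p[0]-.12,p[1]-.08,.28],rate=.2); st("clear")
snap("scene","c6.png",(230,130,390,290),3.7)
```

```text
off 37.65 [0.4946 0.0328 0.1101] [ 0.2 -0.6 -0.1] 0.0339 1.83
 37.95 [0.4945 0.0327 0.11  ] [0.5 0.3 0.8] 0.0499 1.83
False
clear 40.08 [ 0.3742 -0.0471  0.2795] [-0.6  0.6  0. ] 0.0501 1.6
```

View pics/c6.png

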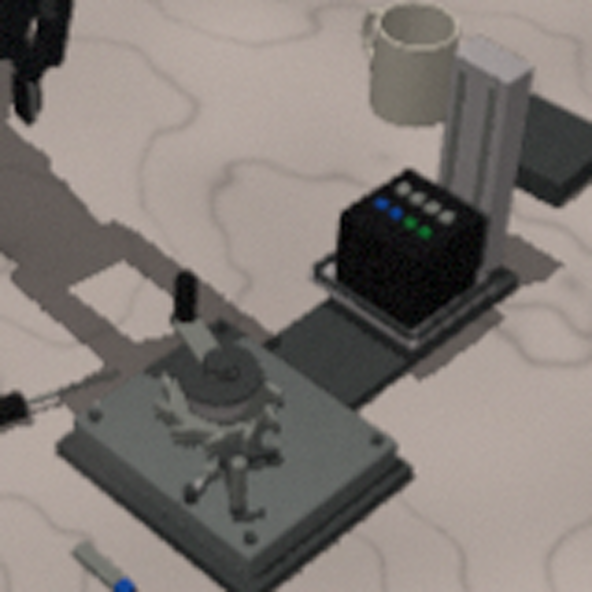

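The picture shows the platform down on the buffer with the unit upright at (410,250). The pawl post is still off at (238,480), and the arm is clear.

```bash
python3 -c "
from cell import ticket
print(ticket.finish_job())"
```

```text
the job is handed in; nothing more can be done
None
```

The job is handed in, but the system returned no verdict. By force and picture, the platform rests on its buffer (felt at drum ≈ -1.6 rad) with the pawl off, the unit upright and the arm clear.

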